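# Third hand at the soldering bench: log the unit, hold the heat sink to the jig

## Robot

A 7-joint arm with a two-finger parallel gripper is mounted at the origin on the work surface. World frame = base frame: x ahead of the robot, y to its left, z up, the work surface at z = 0. Lengths are in m, angles in rad, forces in N, time in s.
With the tool pointing down it reaches from about 0.4 to 0.85 m from the base axis. Payload 4.5 kg.
Tool frame: the origin (TCP) lies on the centre line of the jaws, within the pads' length; the fingertips stand 17 mm ahead of it and the grasp point (between the pads) lies 2 mm behind it (r.tip_reach is the distance from the TCP to the fingertips, in m); z points along the fingers, y is the line along which they close (so a half turn about z gives the same grasp; the last joint's range is limited). The gripper opens to 88 mm and grips with 3 to 60 N. Pads are 18 mm wide; open, the fingers measure 123 mm over their backs; the gripper's body (75 mm by 187 mm) begins 45 mm behind the grasp point.
Start: joints at [-1.279, 0.689, -0.195, 1.565, 0.157, 0.902, -0.215], TCP at [0.159, 0.604, 0.256] pointing down, gripper open.
Joint ranges: [-3.01, 3.01], [-0.46, 2.08], [-1.47, 1.51], [0.13, 2.56], [-1, 4.14], [0.04, 2.09], [-2.66, 2.66]. Speed limits (rad/s): [2.57, 2.57, 3.14, 3.14, 3.14, 3.14, 3.14].

## Interface

Orientations are given as a unit quaternion [x, y, z, w].
In Python, from plant import r gives the robot as it stands.
- The arm moves only by the tool step_arm, never from a script. Its argument "steps" is a list of rows, each a list of 7 numbers: the shift along the tool's x, y, z in cm, then the turn, a rotation vector about the tool's x, y, z in degrees, then the gripper's target within -1 to 1 (shut at 1, half-way at 0, fully open at -1). A call has 1 to 8 rows; each row shifts and turns the commanded pose from where the row before left it, along the tool's axes as they then stand; what a row does not reach is not made up. A row lasts 1/8 s, in which the tool goes at most 62.5 mm and 10.7 degrees, less where a joint would pass 70% of its speed; a pose out of reach is approached as far as the arm can. A call with a gripper value outside its range is refused whole. The fingers move at their own pace and stop on an object; "force" is the grip in N (left out, the last holds). Time passes only in rows, so rows that do not move let the fingers close. It gives the time, the measured TCP pose, the force, the opening and the grip force at its end, in the units of the state.
- r.get_state(): the state, without advancing time (a new reading comes with each control period).
- r.snapshot(name): name is "side" or "top"; returns a dict with "pixels" (384x512x3 uint8, red, green, blue), "fx", "fy", "cx", "cy" (pixels), "dist_coeffs" ([k1, k2, p1, p2, k3] as OpenCV has them; the pictures are not rectified), "cam_to_world" (4x4, takes a point from camera to world coordinates). Camera axes: x right, y down, z forward; pixel columns grow to the right and rows downward; lengths in m; the calibration is good to about 2 mm. A picture is of the moment at which its call begins. There is no depth.
- r.finish_job(): hands the job in; it is judged then, once.
The state is a dict: "clock": time; "q": joint angles; "qd": joint speeds; "joint_torque": joint torques, N m; "tool_pos": TCP position; "eef_rot": TCP orientation; "contact_force": force on the tool from outside, world axes, zero at the start; "moment": the same for the moment, N m; "opening": opening from 0.0 (shut) to 1.0 (fully open); "finger_force": force on a finger pad.
Only numpy, scipy, OpenCV 4.12 (cv2) and the standard library are available. Lean on these libraries where they do the work, as an engineer would, in place of code of your own. Each camera call takes 0.05 s, during which the arm holds its last target. There are 200 camera calls.

## Task

Log the next unit on the tally counter: swing its red-knobbed lever all the way to the stop and let it spring back. Then stand the black finned heat sink upright on the blue jig with its flat face flush against the orange sprung backplate, side edges lined up, and press it back until the pointer is in the green, never to the end of the springs. Finish still holding it there with that steady push so that a colleague can drive the screws, and leave the other things on the bench where they are.

Things in the scene. Friction and masses are not known exactly. Their poses are not given: they have to be found in the camera images.
- lever (a joint): Sprung advance lever of the tally counter, in rad: 0 at rest, 0.9 at its stop. It swings in a level plane about lever_pivot; growing values turn it CLOCKWISE seen from above. The return spring needs about 0.6 N at the knob at rest and 2 N at the stop, and brings it back to 0 when released.
- lever_knob (a point): Centre of the top of the lever's upright round red knob, 14 mm in diameter, 26 mm high (from z = 56 to 82 mm above the bench). 65 mm from the pivot; beneath the knob are only the lever's 3 mm pin and the flat steel arm, 10 mm wide, at z = 48 to 53 mm.
- lever_pivot (a point): Point on the lever's upright pivot axis, 48 mm above the bench, fixed on top of the counter's housing. At rest the arm points from here 0.45 rad to the -y side of the counter's front (-x) direction, at the stop 0.45 rad to the +y side.
- counter: Tally counter fixed to the bench: grey housing 80 x 70 x 45 mm (x, y, z) with a black window with white wheels on top. Origin at the centre of its underside; the lever overhangs its -x side, pivot at (-20, 0, 48) mm.
- heatsink: Loose black finned heat sink, 0.1 to 0.2 kg, 30 x 56 x 48 mm (x, y, z), standing upright. Origin at the centre of its underside. Its +x side is the flat face (56 x 48 mm, two small screw holes near the top); seven upright fins, 24 mm deep, run to its -x side. The two outermost fins, at y = -28 and +28 mm, form its flat ends and can be pinched.
- heatsink_face (a point): Middle of the bottom edge of the heat sink's flat face, at (15, 0, 0) mm in its frame.
- jig: Assembly jig fixed to the bench: blue base plate 190 x 120 x 12 mm (x, y, z), whose top (12 mm above the bench) is the floor for the heat sink. Origin at the centre of its underside. It carries the orange backplate, rest face at x = 0, and behind it a black spring block, 56 mm wide, 36 mm above the bench, from x = 50 to 88 mm.
- fence_front (a point): On the orange upright backplate on springs, 6 x 56 x 48 mm, same width and height as the heat sink, with two small screw holes: the middle of the bottom edge of its front face, on the jig's floor, moving with it; its x axis points backwards, the way the heat sink pushes it (same axes as the jig). Its front looks to -x.
- fence (a joint): How far the backplate is pushed back along the jig's +x, in m: 0 at rest, 0.022 at the end of the springs. The springs push back 0.8 N per mm, from 0 N at rest. A black pointer that travels with the plate lies over a scale on top of the spring block: white first, then green from 7 to 15 mm of travel (5.6 to 12 N), then red.
- tin_a: Bystander, loose: round shallow tin of amber rosin, 88 mm diameter, 24 mm high; origin at the centre of its underside.
- tin_b: Bystander, loose: round shallow tin of amber rosin, 88 mm diameter, 24 mm high; origin at the centre of its underside.
- pliers: Bystander, loose: pliers with red handles, about 180 x 60 x 14 mm, lying along its x axis; origin on the bench under its middle.
- screwdriver: Bystander, loose: screwdriver with a blue handle, lying along its x axis, about 200 mm long; origin on the bench under its middle.
- spool: Bystander, loose: wire spool with green flanges standing on its flange, 64 mm diameter, 46 mm high; origin at the centre of its underside.
- parts_box: Bystander, loose: small closed blue box with a white lid, 82 x 62 x 28 mm; origin at the centre of its underside.
Not all that is in view belongs to the job. Of the things that look like the heatsink, the largest one is meant.

How it is judged:
By the outcome, as a careful person would: the job done as asked, in the order asked, and still so for the second after the job is handed in, while the arm keeps its last pose, push and grip.
It also fails if it takes over 58 s, if anything falls off the work surface, if the arm or the gripper's body presses on something with over 40 N, if the wrist force passes 120 N, or if a joint passes its speed limit or range.

## Working session

There is one attempt and no reset: what is moved stays moved. The work goes in short steps, Python scripts to look and compute and a tool call to move; the robot and the scene stay as the last step left them, time stands still between calls to the robot, and variables do not carry over. Pictures are saved under pics/ and viewed, at most 10 in all, crops included, and the job is handed in when it is done.

Besides the shell and the picture viewer there is one more tool, called after "Request:" as name([rows], argument=value, ...), one row to a line, values as JSON. step_arm: Moves the arm, as the interface text tells. Its arguments: {"type":"object","properties":{"steps":{"type":"array","items":{"type":"array","items":{"type":"number"}}},"force":{"type":"number"}},"required":["steps"]}

```bash
ls; mkdir -p pics
cat > h.py <<'E'
import numpy as np, cv2
from plant import r
def snap(n): return r.snapshot(n)
def ray(s,uv):
    K=np.array([[s['fx'],0,s['cx']],[0,s['fy'],s['cy']],[0,0,1.]])
    p=cv2.undistortPoints(np.array(uv,float).reshape(-1,1,2),K,np.array(s['dist_coeffs'],float)).reshape(-1,2)
    T=np.array(s['cam_to_world']); d=np.c_[p,np.ones(len(p))]@T[:3,:3].T
    return T[:3,3],d
def onz(s,uv,z):
    o,d=ray(s,uv); return o+d*((z-o[2])/d[:,2])[:,None]
def save(s,n,crop=None,k=1):
    im=np.array(s['pixels'])[:,:,::-1]
    if crop: a,b,c,d=crop; im=im[b:d,a:c]
    cv2.imwrite('pics/'+n,cv2.resize(im,None,fx=k,fy=k,interpolation=cv2.INTER_CUBIC))
E
python3 - <<'E'
from h import *
a=snap('top');b=snap('side')
im=np.vstack([np.array(a['pixels'])])
save(a,'top0.png',k=1.5);save(b,'side0.png',k=1.5)
for s in(a,b): print(s['fx'],s['cx'],s['cy'],s['dist_coeffs'],np.round(s['cam_to_world'],3))
print(r.get_state())
E
```

```text
pics
419.3606042597265 257.1365115747027 187.09103393416436 [-0.10328739  0.          0.          0.          0.        ] [[-0.025 -0.996  0.083  0.487]
 [-1.     0.024 -0.015  0.007]
 [ 0.013 -0.083 -0.996  1.389]
 [ 0.     0.     0.     1.   ]]
418.6439427427529 256.6467242478446 186.48378505984223 [0.03234944 0.         0.         0.         0.        ] [[-0.946 -0.189  0.262  0.278]
 [-0.322  0.611 -0.723  0.868]
 [-0.024 -0.768 -0.64   0.847]
 [ 0.     0.     0.     1.   ]]
{'clock': 0.1, 'q': array([-1.27918347,  0.68991339, -0.19451471,  1.56621461,  0.15728412,
        0.90253934, -0.21513676]), 'qd': array([ 0.00032049, -0.00274442, -0.00078176, -0.00504209,  0.00031987,
        0.00019847, -0.00087273]), 'joint_torque': array([-2.85564827e-03, -5.28495240e+01, -1.27120592e+00, -1.53835863e+01,
       -5.25068433e-02,  1.97545960e-03,  5.39709640e-05]), 'tool_pos': array([0.15925707, 0.60380832, 0.25498858]), 'eef_rot': array([ 1.28538547e-01,  9.91704155e-01, -8.41402937e-04, -4.98690392e-05]), 'contact_force': array([0.05272826, 0.27529172, 0.30983878]), 'moment': array([ 0.01522529,  0.02978482, -0.06802158]), 'finger_force': 0.0, 'opening': 0.9998632853593129}
```

View pics/top0.png

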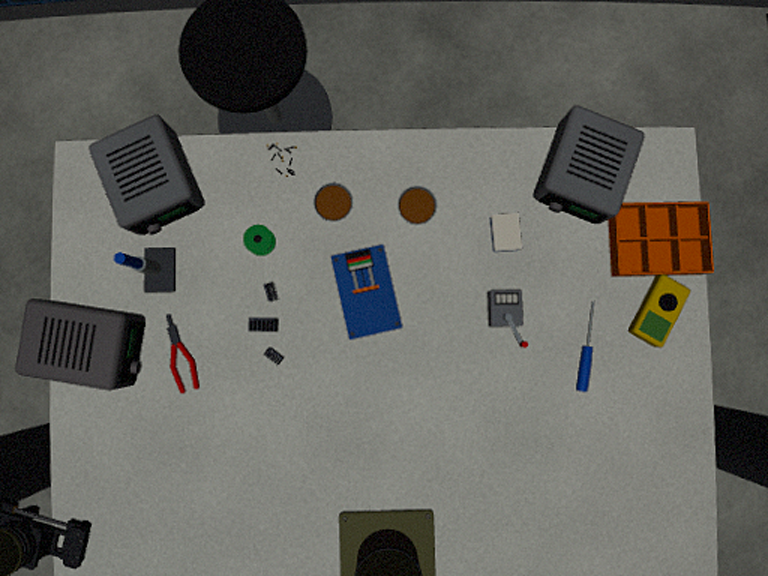

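View pics/side0.png

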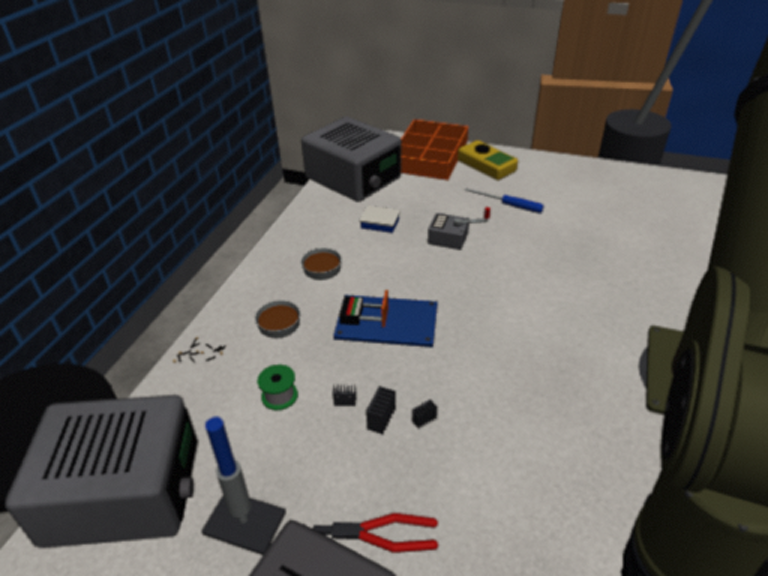

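Top view at 1.5×: the counter is at (505,307) with its red knob at (524,344), and the jig is at (366,291) with the orange plate at (366,290). There are three black finned candidates at (270,291), (263,324) and (274,355). The one at (263,324) is the largest, about 30 px wide, so it fits; I'll confirm it in one crop.

Run:
```python
from h import *
a=snap('top');b=snap('side')
A=np.array(a['pixels']);B=np.array(b['pixels'])
c1=cv2.resize(A[180:250,155:205],None,fx=8,fy=8,interpolation=cv2.INTER_CUBIC)
c2=cv2.resize(B[245:295,215:298],None,fx=4.8,fy=4.8,interpolation=cv2.INTER_CUBIC)
o=np.zeros((560,800,3),np.uint8);o[:c1.shape[0],:400]=c1;o[:c2.shape[0],400:400+c2.shape[1]]=c2[:,:400]
cv2.imwrite('pics/c1.png',np.clip(o[:,:,::-1]*1.6,0,255).astype(np.uint8))
h=cv2.cvtColor(A,cv2.COLOR_RGB2HSV)
def comps(m,name,box,z,mn=8):
    mm=np.zeros_like(m);x0,y0,x1,y1=box;mm[y0:y1,x0:x1]=m[y0:y1,x0:x1]
    n,l,st,ce=cv2.connectedComponentsWithStats(mm.astype(np.uint8))
    for i in range(1,n):
        if st[i,4]>=mn:
            pts=np.argwhere(l==i)[:,::-1].astype(np.float32)
            W=onz(a,pts,z)[:,:2].astype(np.float32)
            rc=cv2.minAreaRect(W);print(name,st[i],np.round(ce[i],1),'w',np.round(W.mean(0),4),'rect',np.round(rc[0],4),np.round(rc[1],4),round(rc[2],1))
H,S,V=h[...,0].astype(int),h[...,1],h[...,2]
comps(((H<6)|(H>174))&(S>130)&(V>50),'knob',(320,200,380,250),.082,4)
comps((H>105)&(H<130)&(S>120)&(V>40),'jig',(210,150,280,240),.012,200)
comps((H>3)&(H<16)&(S>150)&(V>80),'orange',(210,150,280,240),.06)
comps(V<65,'black',(155,180,205,250),.048,30)
comps((V<115)&(S<60),'housing',(315,180,360,240),.045,100)
```

```text
knob [348 228   4   4  14] [349.5 229.3] w [ 0.4567 -0.2987] rect [ 0.4561 -0.2987] [0.0096 0.0094] 88.3
jig [ 221  163   47   63 1507] [244.6 198.3] w [0.5662 0.0277] rect [0.5801 0.0303] [0.1871 0.1168] 11.4
orange [235 172  11   3  11] [240.  173.1] w [0.644 0.04 ] rect [0.6439 0.0399] [0.0023 0.0325] 12.8
orange [235 190  17   6  32] [243.1 192.4] w [0.5822 0.0315] rect [0.5821 0.0315] [0.006  0.0523] 11.6
black [176 188   9  13  68] [180.1 194. ] w [0.5827 0.2338] rect [0.5823 0.2336] [0.0378 0.0193] 17.8
black [166 212  20   9 173] [175.2 215.9] w [0.5127 0.2505] rect [0.5125 0.2496] [0.0612 0.0256] 88.8
black [176 232  13  11  74] [182.1 236.6] w [0.4464 0.2291] rect [0.4463 0.2288] [0.0385 0.0203] 52.3
housing [324 192  26  37 591] [337.  206.6] w [ 0.5299 -0.2696] rect [ 0.5191 -0.2667] [0.0788 0.1174] 89.9
```

View pics/c1.png

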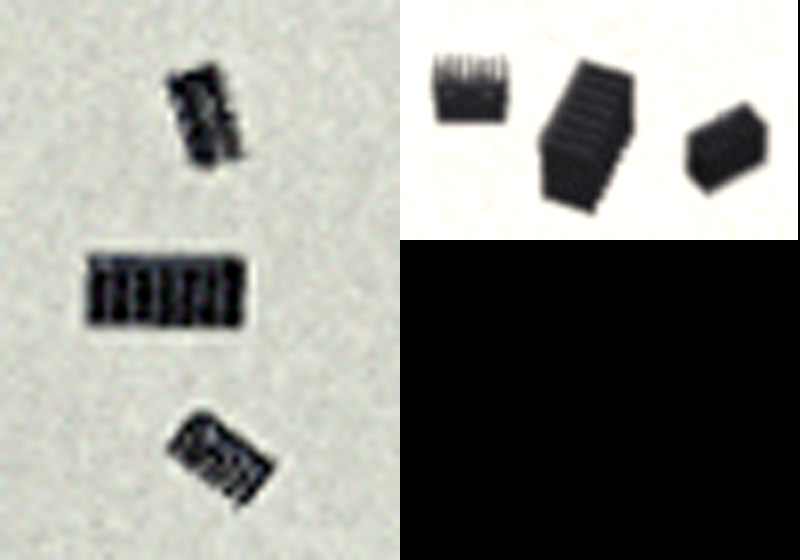

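The crop confirms that the middle one is the largest at 61 × 30 mm (top-crop pixels 85–245 × 255–328). The other two are only about 38 × 20 mm. Its plate side seems to be toward image-up (+x), which I'll check numerically along with the knob and counter.

```bash
cat >> h.py <<'E'
from scipy.spatial.transform import Rotation as Ro
def tri(a,ua,b,ub):
    (o1,d1),(o2,d2)=ray(a,[ua]),ray(b,[ub]);d1,d2=d1[0],d2[0]
    t=np.linalg.lstsq(np.c_[d1,-d2],o2-o1,rcond=None)[0];p,q=o1+t[0]*d1,o2+t[1]*d2
    return (p+q)/2,np.linalg.norm(p-q)
def to_tool(pos,xdir=None):
    """cm shift in tool axes from now to world pos, yaw turn (deg, about tool z) to bring tool y to angle ydeg"""
    s=r.get_state();R=Ro.from_quat(s['eef_rot']).as_matrix()
    return np.round(R.T@(np.array(pos)-s['tool_pos'])*100,2),'y axis deg',round(np.degrees(np.arctan2(R[1,1],R[0,1])),1)
E
python3 - <<'E'
from h import *
a=snap('top');b=snap('side')
def red(s,box):
    h=cv2.cvtColor(np.array(s['pixels']),cv2.COLOR_RGB2HSV);H,S,V=h[...,0].astype(int),h[...,1],h[...,2]
    m=((H<6)|(H>174))&(S>110)&(V>40);x0,y0,x1,y1=box
    p=np.argwhere(m[y0:y1,x0:x1])[:,::-1]+[x0,y0];return p
pa=red(a,(340,220,360,240));pb=red(b,(315,130,335,155))
print(pa.mean(0),pb.mean(0),len(pb),pb.min(0),pb.max(0))
print('knob mid',tri(a,pa.mean(0),b,pb.mean(0)), 'onz .082',onz(a,[pa.mean(0)],.082),'.07',onz(a,[pa.mean(0)],.07))
# housing without lever
A=np.array(a['pixels']);h=cv2.cvtColor(A,cv2.COLOR_RGB2HSV)
g=((h[...,2]<125)&(h[...,1]<60)).astype(np.uint8);g[:, :320]=0;g[:,352:]=0;g[:185]=0;g[220:]=0
g=cv2.morphologyEx(cv2.morphologyEx(g,cv2.MORPH_CLOSE,np.ones((9,9))),cv2.MORPH_OPEN,np.ones((9,9)))
p=np.argwhere(g)[:,::-1].astype(np.float32);W=onz(a,p,.045)[:,:2].astype(np.float32);print('housing',p.min(0),p.max(0),cv2.minAreaRect(W))
gray=cv2.cvtColor(A,cv2.COLOR_RGB2GRAY);print(gray[208:224,163:190])
save(b,'hs.png',(222,250,272,294),12)
im=cv2.imread('pics/hs.png');cv2.imwrite('pics/hs.png',np.clip(im.astype(float)*2.5,0,255))
E
```

```text
[349.5        229.28571429] [324.47619048 141.33333333] 21 [323 138] [326 145]
knob mid (array([ 0.45702784, -0.30204669,  0.06730133]), np.float64(0.0012842309536913407)) onz .082 [[ 0.45674344 -0.29874862  0.082     ]] .07 [[ 0.45646203 -0.30155254  0.07      ]]
housing [324. 192.] [348. 218.] ((0.5352935791015625, -0.26663899421691895), (0.0784669741988182, 0.08397017419338226), 88.4055404663086)
[[131 129 127 130 135 132 146 138 132 135 135 133 135 135 124 135 132 134
  133 133 134 126 134 137 132 129 140]
 [133 134 132 134 136 138 137 139 138 135 137 131 134 136 133 134 134 133
  138 133 128 130 135 137 135 128 130]
 [134 135 138 143 139 142 143 144 142 139 145 140 140 140 141 138 140 138
  141 146 133 142 138 130 137 133 132]
 [137 137 122  99 101  99 101 104 105 107 108 109 110 111 109 109 111 118
  114 110 107 114 128 137 135 140 131]
 [133 137 119  40  58  54  42  35  39  56  44  48  45  48  47  48  48  42
   43  44  29  48  84 144 134 134 135]
 [131 137 123  40  47  58  27  23  36  25  17  39  25  15  34  22  32  35
   25  34   9   0  51 143 140 134 130]
 [130 138 110  35  
[... 529 characters left out ...]
140 135 134 139]
 [137 147  98  14   2  25   2   0  27  13   3  39   1   7  24   3  29   1
   15  34   1   4  78 139 128 135 137]
 [139 142 107  64  46  65  50  47  75  58  53  33  16  33  32   5  38  32
   20  41  14  20  91 142 132 133 139]
 [137 135 128 126 127 122 124 118 127 123 118 118 115 118 120 115 115 116
  109 116 111 106 124 136 130 130 128]
 [135 131 133 139 141 142 142 138 139 140 139 139 144 144 142 145 135 143
  140 141 140 139 138 137 128 131 128]
 [134 131 129 130 140 134 136 133 137 135 136 133 135 142 139 139 131 127
  130 125 128 134 134 132 128 134 129]][ WARN:0@0.586] global loadsave.cpp:1063 imwrite_ Unsupported depth image for selected encoder is fallbacked to CV_8U.
```

View pics/hs.png

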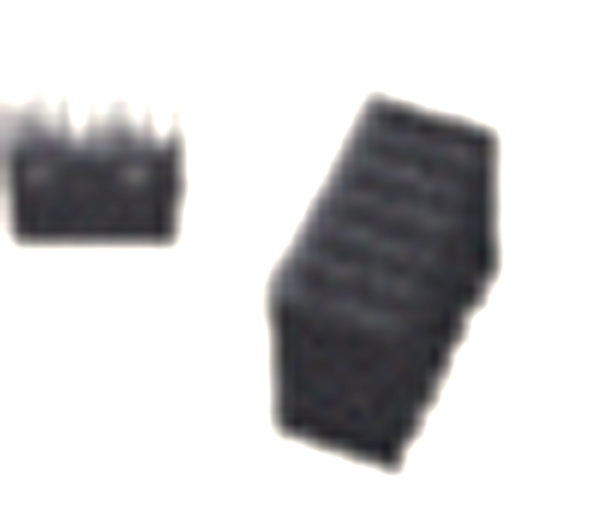

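The side crop shows the long plain strip (plate) on the left, which is +x, and the jagged fin feet at lower right (400–490, 280–460), which is −x. So the flat face already points to +x with yaw about −1.2°. Now the lever: align tool y with world y and travel over.

Request:
step_arm([
  [0,0,0,0,0,-7.4,-1],
  [0,0,0,0,0,-7.4,-1],
  [-4.2,-4,0,0,0,0,-1],
  [-4.2,-4,0,0,0,0,-1],
  [-4.2,-4,0,0,0,0,-1],
  [-4.2,-4,0,0,0,0,0.3],
  [-4.2,-4,0,0,0,0,0.3],
  [-4.2,-4,0,0,0,0,0.3],
])

```text
clock: 1.3
tool_pos: [0.4128, 0.3632, 0.2559]
eef_rot: [-0.0, 1.0, 0.0, 0.0]
contact_force: [0.4, 1.1, -0.2]
opening: 0.688
finger_force: 0.0
```

Request:
step_arm([
  [-1,-5.5,0,0,0,0,0.3],
  [-1,-5.5,0,0,0,0,0.3],
  [-1,-5.5,0,0,0,0,0.3],
  [-1,-5.5,0,0,0,0,0.3],
  [-0.4,-5.5,0,0,0,0,0.3],
  [0,-5.5,0,0,0,0,0.3],
  [0,-5.5,0,0,0,0,0.3],
  [0,-5.5,0,0,0,0,0.3],
])

```text
clock: 2.3
tool_pos: [0.4558, -0.0773, 0.2559]
eef_rot: [-0.0, 1.0, 0.0, 0.0]
contact_force: [1.4, -0.4, 0.5]
opening: 0.351
finger_force: 0.0
```

Request:
step_arm([
  [0,-5,0,0,0,0,0.3],
  [0,-5,0,0,0,0,0.3],
  [0,-5,0,0,0,0,0.3],
  [0,-5,0,0,0,0,0.3],
  [0,-2.4,4,0,0,0,0.3],
  [0,0,5,0,0,0,0.3],
  [0,0,4,0,0,0,0.3],
  [0,0,0,0,0,0,0.3],
])

```text
clock: 3.3
tool_pos: [0.4541, -0.2986, 0.1235]
eef_rot: [-0.0, 1.0, 0.001, -0.003]
contact_force: [-0.1, 0.1, 0.2]
opening: 0.345
finger_force: 0.0
```

Run:
```python
from h import *
b=snap('side');a=snap('top')
B=np.array(b['pixels'])[100:190,260:360];A=np.array(a['pixels'])[180:250,310:380]
B=cv2.resize(B,(400,360),interpolation=cv2.INTER_CUBIC);A=cv2.resize(A,(360,360),interpolation=cv2.INTER_CUBIC)
cv2.imwrite('pics/k1.png',np.hstack([B,A])[:,:,::-1]); print(r.get_state()['tool_pos'],r.get_state()['opening'])
```

```text
[ 0.45643584 -0.29954315  0.12652512] 0.35206338810557286
```

View pics/k1.png

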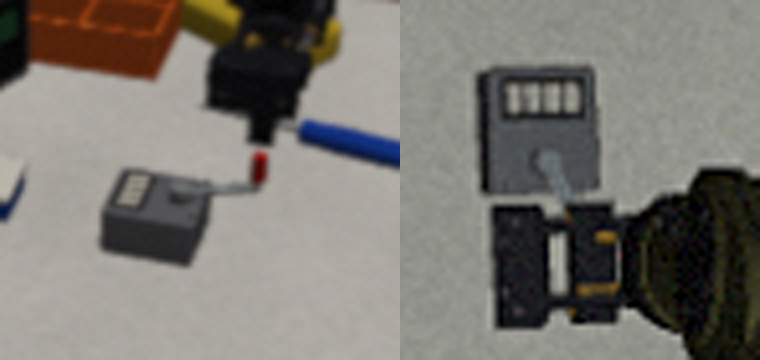

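The side crop shows the fingers at (262,130) directly above the red knob at (260,167). The top crop shows the counter at (535,130) with the arm leading under the gripper. I'll descend with the knob caged between the fingers.

Request:
step_arm([
  [0,-0.2,2,0,0,0,0.3],
  [0,0,2,0,0,0,0.3],
  [0,0,0.9,0,0,0,0.3],
  [0,0,0,0,0,0,0.3],
])

```text
clock: 3.9
tool_pos: [0.4564, -0.3017, 0.0775]
eef_rot: [-0.0, 1.0, -0.0, 0.001]
contact_force: [0.7, 0.5, 0.7]
opening: 0.351
finger_force: 0.0
```

Request:
step_arm([
  [0,1,0,0,0,0,0.3],
  [0,1,0,0,0,0,0.3],
  [0,1,0,0,0,0,0.3],
  [0,1,0,0,0,0,0.3],
  [0,0.8,0,0,0,0,0.3],
  [0,0.4,0,0,0,0,0.3],
  [0,0,0,0,0,0,0.3],
])

```text
clock: 4.78
tool_pos: [0.456, -0.2492, 0.0767]
eef_rot: [-0.001, 1.0, 0.0, 0.0]
contact_force: [-0.6, -2.1, 1.2]
opening: 0.349
finger_force: 0.8
```

Request:
step_arm([
  [0,0.5,0,0,0,0,0.3],
  [0,0.3,0,0,0,0,0.3],
  [0,0.2,0,0,0,0,0.3],
  [0,0,0,0,0,0,0.3],
])

```text
clock: 5.28
tool_pos: [0.4564, -0.2394, 0.0768]
eef_rot: [-0.0, 1.0, -0.0, 0.001]
contact_force: [2.1, -1.8, 0.6]
opening: 0.349
finger_force: 1.2
```

Request:
step_arm([
  [0,0.2,0,0,0,0,0.3],
  [0,0,0,0,0,0,0.3],
])

```text
clock: 5.52
tool_pos: [0.456, -0.2374, 0.0767]
eef_rot: [-0.0, 1.0, 0.0, 0.0]
contact_force: [1.5, -2.7, 0.0]
opening: 0.351
finger_force: 1.3
```

Request:
step_arm([
  [0,0.2,0,0,0,0,0.3],
  [0,0.1,0,0,0,0,0.3],
  [0,0,0,0,0,0,0.3],
])

```text
clock: 5.9
tool_pos: [0.4559, -0.2344, 0.0767]
eef_rot: [-0.0, 1.0, 0.0, 0.0]
contact_force: [2.0, -3.0, -0.1]
opening: 0.348
finger_force: 1.4
```

Request:
step_arm([
  [0,0.1,0,0,0,0,0.3],
  [0,0,0,0,0,0,0.3],
])

```text
clock: 6.15
tool_pos: [0.4558, -0.2334, 0.0767]
eef_rot: [-0.0, 1.0, 0.0, 0.0]
contact_force: [2.6, -2.7, -1.0]
opening: 0.352
finger_force: 1.5
```

Request:
step_arm([
  [0,0.2,0,0,0,0,0.3],
  [0,0.1,0,0,0,0,0.3],
  [0,0,0,0,0,0,0.3],
])

```text
clock: 6.52
tool_pos: [0.4559, -0.2323, 0.0767]
eef_rot: [0.001, 1.0, -0.001, 0.0]
contact_force: [2.4, -6.9, -2.1]
opening: 0.349
finger_force: 3.5
```

Request:
step_arm([
  [0,0.2,0,0,0,0,0.3],
  [0,0,0,0,0,0,0.3],
])

```text
clock: 6.78
tool_pos: [0.456, -0.2319, 0.0767]
eef_rot: [0.001, 1.0, -0.002, 0.0]
contact_force: [2.7, -10.2, -2.8]
opening: 0.354
finger_force: 5.2
```

The force jumped from 3 to 10 N while the tool barely moved, so the lever is at its stop. I'll let it back with the cage and lift off.

Request:
step_arm([
  [0,-1.5,0,0,0,0,0.3],
  [0,-1.5,0,0,0,0,0.3],
  [0,-1.5,0,0,0,0,0.3],
  [0,-1.5,0,0,0,0,0.3],
  [0,-1.2,0,0,0,0,0.3],
  [0,0,0,0,0,0,0.3],
  [0,0,-3,0,0,0,0.3],
  [0,0,-5,0,0,0,-1],
])

```text
clock: 7.78
tool_pos: [0.4549, -0.2989, 0.1563]
eef_rot: [-0.001, 1.0, 0.001, -0.002]
contact_force: [0.4, -0.5, 0.8]
opening: 0.444
finger_force: 0.0
```

Request:
step_arm([
  [0,5.5,-3,0,0,0,-1],
  [0,5.5,0,0,0,0,-1],
  [0,5.5,0,0,0,0,-1],
  [0,5.5,0,0,0,0,-1],
  [0,5.5,0,0,0,0,-1],
  [0,5.5,0,0,0,0,-1],
  [0,5.5,0,0,0,0,-1],
  [-1,5.5,0,0,0,0,-1],
])

```text
clock: 8.78
tool_pos: [0.4641, 0.1417, 0.1866]
eef_rot: [-0.001, 1.0, -0.0, -0.001]
contact_force: [0.9, 0.0, -0.2]
opening: 1.003
finger_force: 0.0
```

Run:
```python
from h import *
a=snap('top');b=snap('side')
A=np.array(a['pixels']);h=cv2.cvtColor(A,cv2.COLOR_RGB2HSV);H,S,V=h[...,0].astype(int),h[...,1],h[...,2]
p=np.argwhere((((H<6)|(H>174))&(S>130)&(V>50))[200:250,320:380])[:,::-1]+[320,200];print('knob',p.mean(0))
print(r.get_state()['tool_pos'])
def rect(m,box,z,n):
    x0,y0,x1,y1=box;p=(np.argwhere(m[y0:y1,x0:x1])[:,::-1]+[x0,y0]).astype(np.float32)
    W=onz(a,p,z)[:,:2].astype(np.float32);print(n,len(p),cv2.minAreaRect(W))
rect(V<75,(160,208,192,225),.048,'hs')
rect((H>105)&(H<130)&(S>120)&(V>40),(210,150,280,240),.012,'jig')
rect((H>3)&(H<16)&(S>130)&(V>60),(230,185,258,200),.06,'plate')
```

```text
knob [349.5        229.28571429]
[0.46582936 0.14854612 0.18707691]
hs 356 ((0.5120371580123901, 0.23992158472537994), (0.08033591508865356, 0.051082007586956024), 89.19125366210938)
jig 1589 ((0.5802131295204163, 0.03033795952796936), (0.18683962523937225, 0.11678209900856018), 11.397501945495605)
plate 38 ((0.5827679634094238, 0.030403541401028633), (0.007942491210997105, 0.054738957434892654), 11.180255889892578)
```

Run:
```python
from h import *
b=snap('side')
print(onz(b,[[245.0,285.6],[254.8,288.6]],0),onz(b,[[244.2,274.2],[253,257.6],[263.1,260.6]],.048))
print(to_tool([.5125,.2535,.12]))
```

```text
[[0.52947953 0.27983772 0.        ]
 [0.50359452 0.28088602 0.        ]] [[0.52834093 0.28272636 0.048     ]
 [0.52518636 0.22793828 0.048     ]
 [0.49836688 0.22944106 0.048     ]]
(array([-4.83, 10.89,  6.71]), 'y axis deg', np.float64(90.5))
```

Request:
step_arm([
  [-2.3,5,0,0,0,1.2,-1],
  [-2.3,5,2,0,0,0,-1],
  [0,0.5,4,0,0,0,-1],
  [0,0,0,0,0,0,-1],
])

```text
clock: 9.43
tool_pos: [0.5102, 0.2419, 0.1242]
eef_rot: [0.01, 1.0, -0.002, -0.003]
contact_force: [-1.2, -0.4, -0.6]
opening: 1.001
finger_force: 0.0
```

Run:
```python
from h import *
s=snap('side')
print(to_tool([.513,.254,.028]),r.get_state()['tool_pos'])
```

```text
(array([-0.17,  1.26,  9.78]), 'y axis deg', np.float64(88.8)) [0.51140792 0.24175674 0.12586358]
```

Request:
step_arm([
  [-0.2,1.2,0,0,0,0.8,-1],
  [0,0,3,0,0,0,-1],
  [0,0,3,0,0,0,-1],
  [0,0,2.5,0,0,0,-1],
  [0,0,1.2,0,0,0,-1],
  [0,0,0,0,0,0,-1],
])

```text
clock: 10.22
tool_pos: [0.5153, 0.256, 0.0301]
eef_rot: [0.017, 1.0, 0.0, 0.0]
contact_force: [-0.1, -0.1, -0.4]
opening: 0.997
finger_force: 0.0
```

Request:
step_arm([
  [0,0,0,0,0,0,1],
  [0,0,0,0,0,0,1],
  [0,0,0,0,0,0,1],
  [0,0,0,0,0,0,1],
  [0,0,0,0,0,0,1],
], force=25)

```text
clock: 10.85
tool_pos: [0.5151, 0.256, 0.0301]
eef_rot: [0.017, 1.0, 0.0, 0.0]
contact_force: [-0.4, 0.3, 4.7]
opening: 0.635
finger_force: 25.0
```

Gripped at 56 mm. Lift, turn to the jig's yaw and carry it over.

Request:
step_arm([
  [0,0,-1.5,0,0,0,1],
  [0,0,-3,0,0,0,1],
  [0,0,-3.5,0,0,-6.7,1],
  [0,0,0,0,0,-6.7,1],
  [0.3,-4.5,0,0,0,0,1],
  [0.3,-5,0,0,0,0,1],
  [0.3,-5,0,0,0,0,1],
  [0.2,-4.5,0,0,0,0,1],
], force=40)

```text
clock: 11.85
tool_pos: [0.5419, 0.0654, 0.1102]
eef_rot: [-0.099, 0.995, -0.0, 0.0]
contact_force: [0.8, -0.5, -1.2]
opening: 0.637
finger_force: 40.0
```

Request:
step_arm([
  [0,-3,0,0,0,0,1],
  [0,-1.4,0,0,0,0,1],
  [0,0,0,0,0,0,1],
  [0,0,0,0,0,0,1],
])

```text
clock: 12.35
tool_pos: [0.5504, 0.0266, 0.1098]
eef_rot: [-0.101, 0.995, 0.001, 0.0]
contact_force: [0.4, 0.3, -1.2]
opening: 0.635
finger_force: 40.0
```

Run:
```python
from h import *
a=snap('top');b=snap('side')
save(b,'p1.png',(190,150,310,240),6)
s=r.get_state();R=Ro.from_quat(s['eef_rot']).as_matrix();print(s['clock'],s['tool_pos'],R[:,1],np.degrees(np.arctan2(R[1,1],R[0,1])),s['opening'],s['contact_force'])
print(to_tool([.5506,.0241,.06]))
```

```text
12.45 [0.55032764 0.02644856 0.10975624] [-0.20100153  0.97959019  0.00120043] 101.59554046240773 0.6291341941866313 [ 0.14573385  0.91491923 -1.31130202]
(array([ 0.02, -0.24,  4.98]), 'y axis deg', np.float64(101.6))
```

View pics/p1.png

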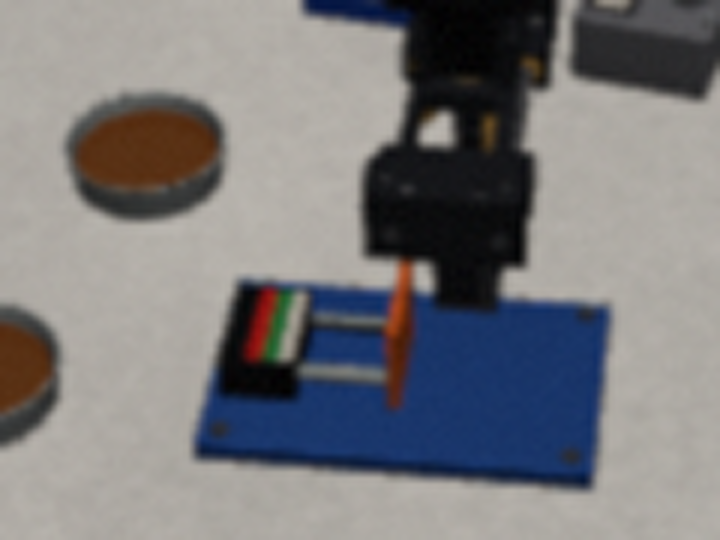

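The side crop shows the gripper at (465,280) in front of the orange plate (400,330), with the floor clear beneath it. I'll shift laterally by −2 mm and lower to just above the floor.

Request:
step_arm([
  [0,-0.2,3,0,0,0,1],
  [0,0,2,0,0,0,1],
  [0,0,1.2,0,0,0,1],
  [0,0,0.2,0,0,0,1],
  [0,0,0,0,0,0,1],
])

```text
clock: 13.08
tool_pos: [0.5512, 0.0228, 0.046]
eef_rot: [-0.1, 0.995, 0.0, 0.0]
contact_force: [-0.8, -0.5, -0.9]
opening: 0.636
finger_force: 40.0
```

Run:
```python
from h import *
a=snap('top');b=snap('side')
save(b,'p2.png',(205,160,300,235),8)
im=cv2.imread('pics/p2.png').astype(float);cv2.imwrite('pics/p2.png',np.clip(im*1.5,0,255).astype(np.uint8))
s=r.get_state();p=s['tool_pos'];c,t=np.cos(np.radians(11.4)),np.sin(np.radians(11.4))
print(s['clock'],p,'u,v',(p[0]-.5802)*c+(p[1]-.0303)*t,-(p[0]-.5802)*t+(p[1]-.0303)*c,s['contact_force'])
```

```text
13.175 [0.55135901 0.02255658 0.04629263] u,v -0.029802531928058536 -0.0018900180998679076 [ 0.29597136 -0.23206602 -1.44021826]
```

View pics/p2.png

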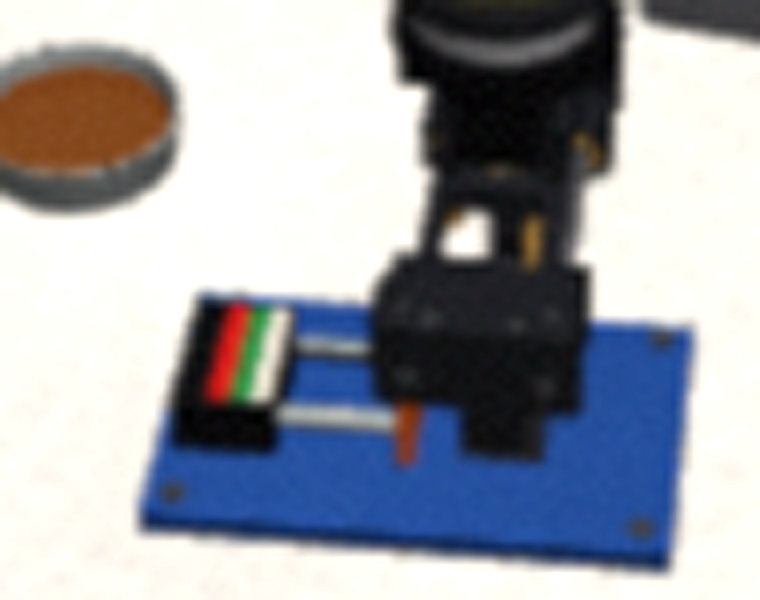

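The side crop shows the sink hidden behind the finger (500,430). The plate's +y end is at (408,435), the pointer scale at (250,350) and the rods are clear. I'll cross-check the lateral position from the finger's and plate's pixels in the same view.

Run:
```python
from h import *
b=snap('side');B=np.array(b['pixels'])
c,t=np.cos(np.radians(11.4)),np.sin(np.radians(11.4))
def uv(P): P=P-np.array([.5802,.0303,0]);return np.round(1e3*np.c_[P[:,0]*c+P[:,1]*t,-P[:,0]*t+P[:,1]*c],1)
print('finger tip outer',uv(onz(b,[[262.9,216.2],[272.4,217.2]],.0293)))
print('plate +y bottom',uv(onz(b,[[254.4,217.9],[256.6,217.9]],.012)))
print('base near corners',uv(onz(b,[[222.6,225.6],[288.2,230.2]],.012)),'expect (95,60),(-95,60)')
print('plate px');print(B[212:222,250:262,0]);print(B[212:222,250:262,2]);print('finger');print(B[212:222,258:278,2])
```

```text
finger tip outer [[-19.4  36.1]
 [-46.3  37.4]]
plate +y bottom [[ 6.3 27.8]
 [ 0.1 27.1]]
base near corners [[ 91.2  67.8]
 [-93.1  66.3]] expect (95,60),(-95,60)
plate px
[[110 110 113 106  98  95  84  64  37  26  25  24]
 [ 76  78  82  89  90  93  81  54  32  24  23  23]
 [ 34  38  40  46  68  88  81  51  29  25  26  24]
 [ 26  25  24  31  55  83  78  48  28  24  26  23]
 [ 26  25  25  28  53  82  75  45  27  25  25  25]
 [ 24  25  25  28  49  73  68  41  27  25  27  24]
 [ 26  27  25  28  31  45  41  32  26  26  23  25]
 [ 26  28  24  24  25  25  27  27  25  25  26  26]
 [ 26  26  24  27  24  24  26  25  25  27  26  25]
 [ 26  25  26  24  26  26  25  26  25  25  27  25]]
[[113 113 117 109  64  23  15  52  94 107 106  97]
 [ 90  91  93  89  53  19  24  66  98 106 107 100]
 [100 101  93  82  52  21  31  75 100 107 109 101]
 [111 109 106  98  63  26  38  87 106 107 109  99]
 [109 107 109 101  66  30  44  91 106 108 108 100]
 [106 107 108 100  70  44  59  96 107 106 107 102]
 [108 109 109 105  87  82  93 107 107 106 105 106]
 [108 109 106 106 104 103 108 109 108 107 107 107]
 [108 10
[... 252 characters left out ...]
  95 103
  103 104]
 [100 107 109 101  62  25  12   8  12  11  11  11  15  20  40  77 100 106
  107 106]
 [106 107 109  99  63  27  13  11  13  11  13  14  17  21  41  79 102 104
  105 107]
 [106 108 108 100  71  45  37  33  28  25  21  21  20  22  43  88 104 105
  107 106]
 [107 106 107 102  87  80  79  73  66  62  58  57  55  49  61  93 104 104
  105 105]
 [107 106 105 106 102 103 105 101 100  99  98  98  98  96  96 102 105 105
  106 107]
 [108 107 107 107 105 106 108 106 106 106 106 106 107 106 105 106 104 106
  104 105]
 [107 108 107 106 108 107 105 106 105 105 106 107 107 106 106 104 107 105
  105 105]
 [107 107 109 108 107 108 105 107 105 107 104 106 106 105 106 106 105 104
  105 104]]
```

The side and top views agree on the jig frame to within 1 mm. To be sure of the lateral fit, I'll stand the sink on the floor, step aside and compare the edges of sink and plate directly.

Request:
step_arm([
  [0,0.2,0.2,0,0,0,1],
  [0,0,0.2,0,0,0,1],
  [0,0,0,0,0,0,1],
  [0,0,0,0,0,0,-1],
  [0,0,0,0,0,0,-1],
  [0,0,0,0,0,0,-1],
  [0,0,0,0,0,0,-1],
  [0,0,-3,0,0,0,-1],
])

```text
clock: 14.22
tool_pos: [0.5491, 0.0243, 0.0704]
eef_rot: [-0.1, 0.995, -0.0, -0.002]
contact_force: [0.6, -0.4, 0.2]
opening: 1.003
finger_force: 0.0
```

Request:
step_arm([
  [0,0,-5,0,0,0,-1],
  [0,0,-5,0,0,0,-1],
  [0,-5,0,0,0,0,-1],
  [0,-5,0,0,0,0,-1],
  [0,-5,0,0,0,0,-1],
  [0,-5,0,0,0,0,-1],
  [0,0,0,0,0,0,-1],
])

```text
clock: 15.1
tool_pos: [0.5896, -0.1782, 0.171]
eef_rot: [-0.095, 0.995, -0.002, -0.0]
contact_force: [-0.0, 1.0, -0.1]
opening: 1.0
finger_force: 0.0
```

Run:
```python
from h import *
a=snap('top');b=snap('side')
A=np.array(a['pixels'])[155:235,212:277];B=np.array(b['pixels'])[155:235,210:300]
A=cv2.resize(A,None,fx=6,fy=6,interpolation=cv2.INTER_CUBIC);B=cv2.resize(B,None,fx=4.4,fy=4.4,interpolation=cv2.INTER_CUBIC)
o=np.zeros((480,800,3),np.uint8);o[:,:390]=A;o[:B.shape[0],400:400+B.shape[1]]=B
cv2.imwrite('pics/p3.png',np.clip(o[:,:,::-1]*1.6,0,255).astype(np.uint8))
print(r.get_state()['tool_pos'],r.get_state()['clock'])
c,t=np.cos(np.radians(11.4)),np.sin(np.radians(11.4))
def rect(s,m,box,z,n):
    x0,y0,x1,y1=box;p=(np.argwhere(m[y0:y1,x0:x1])[:,::-1]+[x0,y0]).astype(np.float32)
    W=onz(s,p,z)-[.5802,.0303,0];W=1e3*np.c_[W[:,0]*c+W[:,1]*t,-W[:,0]*t+W[:,1]*c].astype(np.float32)
    print(n,p.min(0),p.max(0),cv2.minAreaRect(W),W.min(0),W.max(0))
h=cv2.cvtColor(np.array(a['pixels']),cv2.COLOR_RGB2HSV);H,S,V=h[...,0].astype(int),h[...,1],h[...,2]
rect(a,(H>3)&(H<16)&(S>130)&(V>60),(230,185,258,200),.06,'plate')
rect(a,(V<62),(230,192,262,215),.06,'sink')
```

```text
[ 0.58976775 -0.171555    0.17132379] 15.2
plate [235. 190.] [252. 195.] ((2.5378220081329346, -0.4060935974121094), (54.73896026611328, 7.942501068115234), 89.78023529052734) [ -1.5119466 -27.766762 ] [ 6.511069 26.962534]
sink [237. 193.] [255. 205.] ((-19.552135467529297, -3.0738697052001953), (56.39472579956055, 36.55364990234375), 80.57384490966797) [-42.200233 -27.897186] [-1.8068326 25.631964 ]
```

View pics/p3.png

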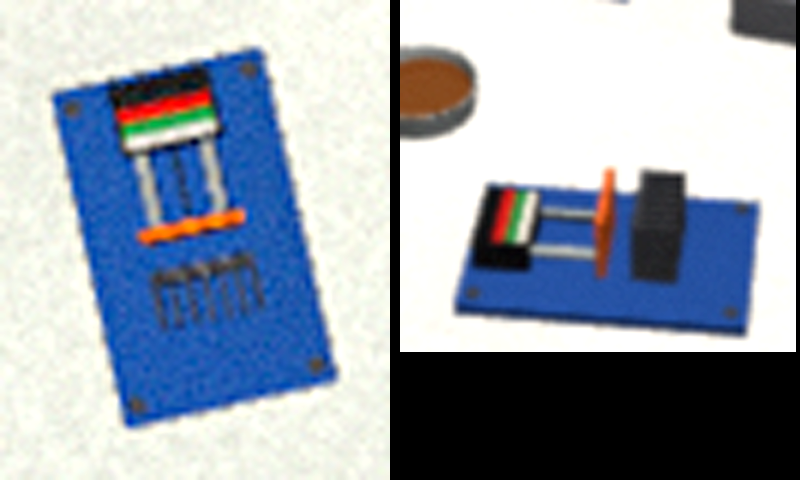

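The sink stands upright on the base: strip at (205,267) in the top crop and block at (658,225) in the side crop, parallel-ish to the orange plate. I'll compare their edges at sub-pixel level.

Run:
```python
from h import *
c,t=np.cos(np.radians(11.4)),np.sin(np.radians(11.4))
A=np.mean([np.array(snap('top')['pixels'],float) for _ in range(4)],0);a=snap('top');b=snap('side')
def edge(s,I,ch,u,z,v0,v1,thr,n=400):
    """profile along v at jig u, height z: positions where channel crosses thr"""
    K=np.array([[s['fx'],0,s['cx']],[0,s['fy'],s['cy']],[0,0,1.]]);T=np.linalg.inv(s['cam_to_world'])
    w=np.linspace(0,1,n)[:,None];P=np.array(v0)+(np.array(v1)-np.array(v0))*w
    W=np.c_[.5802+P[:,0]*c-P[:,1]*t,.0303+P[:,0]*t+P[:,1]*c,np.full(n,z)]
    px=cv2.projectPoints(W,cv2.Rodrigues(T[:3,:3])[0],T[:3,3],K,np.array(s['dist_coeffs'],float))[0].reshape(-1,2).astype(np.float32)
    return cv2.remap(I.astype(np.float32),px[:,:1],px[:,1:],cv2.INTER_CUBIC)[:,0,ch],P
def cross(f,P,k,thr): 
    i=np.where(np.diff(np.sign(f-thr)))[0];return np.round(1e3*P[i,k],1)
# along u: sink front edge / plate front edge at several v (z=.06), blue channel
for v in(-.022,-.014,.0,.014,.022):
    f,P=edge(a,A,2,0,.06,(-.06,v),(.02,v),65);print('v',v,'u crossings',cross(f,P,0,60))
for u in(.003,.001):
    f,P=edge(a,A,0,0,.06,(u,-.045),(u,.045),65);print('plate u',u,cross(f,P,1,75))
for u in(-.016,-.018,-.02):
    f,P=edge(a,A,2,0,.06,(u,-.045),(u,.045),65);print('sink u',u,cross(f,P,1,65))
B=np.array(b['pixels'],float)
for u in(-.001,.001,.003):  
    f,P=edge(b,B,2,0,.012,(u,.0),(u,.05),65);print('side plate',u,cross(f,P,1,65))
for u in(-.02,-.025,-.03,-.035,-.04):
    f,P=edge(b,B,2,0,.012,(u,.0),(u,.05),65);print('side sink',u,cross(f,P,1,65))
```

```text
v -0.022 u crossings [-24.5 -18.3  -3.3   7.6]
v -0.014 u crossings [-25.1 -20.5  -2.7   5.6]
v 0.0 u crossings [-24.9 -20.7  -2.7   6.6]
v 0.014 u crossings [-25.3 -19.9  -2.7   5.6]
v 0.022 u crossings [-25.3 -18.1  -3.1   5.8]
plate u 0.003 [-29.9  29.2]
plate u 0.001 [-29.7  28.5]
sink u -0.016 []
sink u -0.018 [-22.9 -19.5   6.2  10.   20.6  23.6]
sink u -0.02 [-26.7 -15.2 -14.8 -14.5 -12.1  -1.9   0.3  25.6]
side plate -0.001 []
side plate 0.001 []
side plate 0.003 [25.6]
side sink -0.02 [26.2]
side sink -0.025 [26.6]
side sink -0.03 [27.1]
side sink -0.035 [27.2]
side sink -0.04 [27.6]
```

Sink and plate are laterally aligned within about 1 mm (centres −0.5 and −0.4 mm) and their yaws are equal. Go back, regrasp and push.

Request:
step_arm([
  [0,5,0,0,0,0,-1],
  [0,5,0,0,0,0,-1],
  [0,5,0,0,0,0,-1],
  [0,5,0,0,0,0,-1],
  [0,0,0,0,0,0,-1],
  [0,0,0,0,0,0,-1],
])

```text
clock: 16.25
tool_pos: [0.5505, 0.024, 0.1717]
eef_rot: [-0.1, 0.995, -0.0, -0.0]
contact_force: [0.5, -1.0, -0.5]
opening: 1.002
finger_force: 0.0
```

Run:
```python
from h import *
s=r.get_state();R=Ro.from_quat(s['eef_rot']).as_matrix();p=s['tool_pos'];c,t=np.cos(np.radians(11.4)),np.sin(np.radians(11.4))
print(s['clock'],p,'u,v',(p[0]-.5802)*c+(p[1]-.0303)*t,-(p[0]-.5802)*t+(p[1]-.0303)*c,s['contact_force'],np.degrees(np.arctan2(R[1,1],R[0,1])))
```

```text
16.25 [0.55053589 0.02402889 0.17169903] u,v -0.030318400577601476 -0.0002840585081550261 [ 0.54471889 -1.026841   -0.50470044] 101.46208406589452
```

Request:
step_arm([
  [0,0,5,0,0,0,-1],
  [0,0,4,0,0,0,-1],
  [0,0,2.5,0,0,0,-1],
  [0,0,1.3,0,0,0,-1],
  [0,0,0,0,0,0,-1],
  [0,0,0,0,0,0,1],
  [0,0,0,0,0,0,1],
  [0,0,0,0,0,0,1],
], force=30)

```text
clock: 17.25
tool_pos: [0.5509, 0.0243, 0.0443]
eef_rot: [-0.1, 0.995, 0.0, 0.001]
contact_force: [0.5, -0.2, 0.8]
opening: 0.681
finger_force: 0.0
```

Request:
step_arm([
  [0,0,0,0,0,0,1],
  [0,0,0,0,0,0,1],
  [-0.5,0,0,0,0,0,1],
  [-0.5,0,0,0,0,0,1],
  [-0.3,0,0,0,0,0,1],
  [0,0,0,0,0,0,1],
], force=40)

```text
clock: 18.0
tool_pos: [0.5618, 0.0264, 0.0442]
eef_rot: [-0.1, 0.995, -0.001, -0.001]
contact_force: [-5.0, -0.7, 9.7]
opening: 0.631
finger_force: 40.0
```

Request:
step_arm([
  [0,0,-0.2,0,0,0,1],
  [0,0,0,0,0,0,1],
])

```text
clock: 18.25
tool_pos: [0.5634, 0.027, 0.0455]
eef_rot: [-0.1, 0.995, 0.0, 0.0]
contact_force: [-0.2, 0.5, -1.8]
opening: 0.634
finger_force: 40.0
```

Request:
step_arm([
  [0,0,0.1,0,0,0,1],
  [-0.3,0,0,0,0,0,1],
  [-0.3,0,0,0,0,0,1],
  [0,0,0,0,0,0,1],
])

```text
clock: 18.75
tool_pos: [0.5689, 0.0281, 0.0445]
eef_rot: [-0.1, 0.995, -0.0, -0.0]
contact_force: [-1.3, -0.3, -0.6]
opening: 0.632
finger_force: 40.0
```

Request:
step_arm([
  [-0.2,0,0,0,0,0,1],
  [-0.2,0,0,0,0,0,1],
  [0,0,0,0,0,0,1],
])

```text
clock: 19.12
tool_pos: [0.5722, 0.0288, 0.0444]
eef_rot: [-0.1, 0.995, -0.0, -0.001]
contact_force: [-3.4, -0.6, -0.5]
opening: 0.635
finger_force: 40.0
```

Request:
step_arm([
  [-0.2,0,0.05,0,0,0,1],
  [-0.2,0,0,0,0,0,1],
  [-0.1,0,0,0,0,0,1],
  [0,0,0,0,0,0,1],
])

```text
clock: 19.62
tool_pos: [0.5756, 0.0294, 0.0442]
eef_rot: [-0.1, 0.995, -0.001, -0.002]
contact_force: [-8.0, -0.8, 5.8]
opening: 0.631
finger_force: 40.0
```

Request:
step_arm([
  [-0.2,0,0,0,0,0,1],
  [0,0,0,0,0,0,1],
])

```text
clock: 19.88
tool_pos: [0.5771, 0.0297, 0.0442]
eef_rot: [-0.1, 0.995, -0.001, -0.003]
contact_force: [-9.2, -1.3, 5.5]
opening: 0.634
finger_force: 40.0
```

Run:
```python
from h import *
b=snap('side');a=snap('top')
B=cv2.resize(np.array(b['pixels'])[175:235,205:285],None,fx=6,fy=6,interpolation=cv2.INTER_CUBIC)
A=cv2.resize(np.array(a['pixels'])[160:205,225:265],None,fx=7.5,fy=8,interpolation=cv2.INTER_CUBIC)
cv2.imwrite('pics/p4.png',np.clip(np.hstack([B,A])[:,:,::-1]*1.6,0,255).astype(np.uint8))
s=r.get_state();R=Ro.from_quat(s['eef_rot']).as_matrix();p=s['tool_pos'];c,t=np.cos(np.radians(11.4)),np.sin(np.radians(11.4))
print(s['clock'],p,'u,v',(p[0]-.5802)*c+(p[1]-.0303)*t,-(p[0]-.5802)*t+(p[1]-.0303)*c,s['contact_force'],s['moment'],R[:,2])
```

```text
19.975 [0.5770616  0.02971123 0.04418337] u,v -0.0031928603065894687 4.3176382305184276e-05 [-8.11141312 -0.46636691  7.99340597] [-0.01096252  1.70106967  0.20576868] [-0.00549147 -0.00181796 -0.99998327]
```

View pics/p4.png

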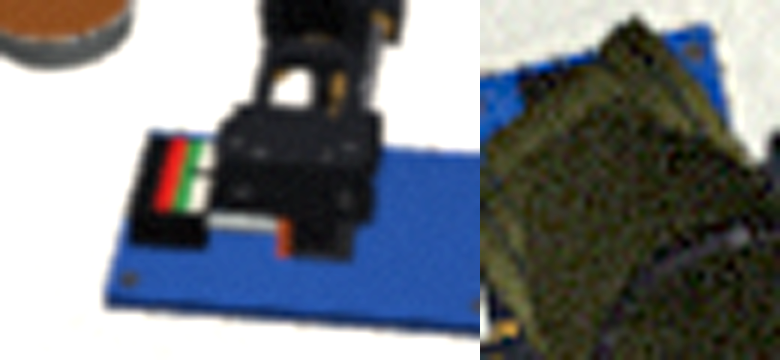

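The side crop shows the plate's end (283,240) flush against the sink (320,240), with the pointer (195–215,172) crossing white and reaching green (182). Estimated travel is about 9.3 mm, so I'll push 1.5 mm more to sit mid-green, ease the floor pressure slightly and recheck.

Request:
step_arm([
  [-0.15,0,-0.03,0,0,0,1],
  [0,0,0,0,0,0,1],
  [0,0,0,0,0,0,1],
  [0,0,0,0,0,0,1],
])

```text
clock: 20.48
tool_pos: [0.5782, 0.0299, 0.0442]
eef_rot: [-0.1, 0.995, -0.001, -0.003]
contact_force: [-9.5, -1.7, 4.7]
opening: 0.632
finger_force: 40.0
```

Run:
```python
from h import *
B=np.mean([np.array(snap('side')['pixels'],float) for _ in range(4)],0).astype(np.uint8)
im=cv2.resize(B[190:222,222:262],None,fx=16,fy=16,interpolation=cv2.INTER_CUBIC)
cv2.imwrite('pics/p5.png',np.clip(im[:,:,::-1]*1.7,0,255).astype(np.uint8))
s=r.get_state();R=Ro.from_quat(s['eef_rot']).as_matrix();p=s['tool_pos'];c,t=np.cos(np.radians(11.4)),np.sin(np.radians(11.4))
print(s['clock'],p,'u,v',(p[0]-.5802)*c+(p[1]-.0303)*t,-(p[0]-.5802)*t+(p[1]-.0303)*c,s['contact_force'],R[:,2],s['opening'],s['finger_force'])
print(B[210:219,248:258,0])
```

```text
20.675 [0.57810151 0.02992229 0.04418104] u,v -0.002131744479723294 4.4523013449335484e-05 [-8.28694074 -1.33257284  4.48258291] [-0.00643803 -0.00199791 -0.99997728] 0.6339302094208116 39.96831850614399
[[ 35  29  24  22  17  12  11  10  11  12]
 [ 85  75  64  54  38  20  10  10  11  11]
 [104 101  92  84  60  27  12  10  11   9]
 [ 66  70  73  85  71  36  12   8   9  10]
 [ 30  32  49  78  74  38  14   9  10  10]
 [ 24  25  43  77  72  38  13   9  11   9]
 [ 24  24  43  76  72  40  17  16  14  15]
 [ 24  23  39  69  64  38  27  24  22  22]
 [ 25  25  28  38  36  28  24  24  25  25]]
```

View pics/p5.png

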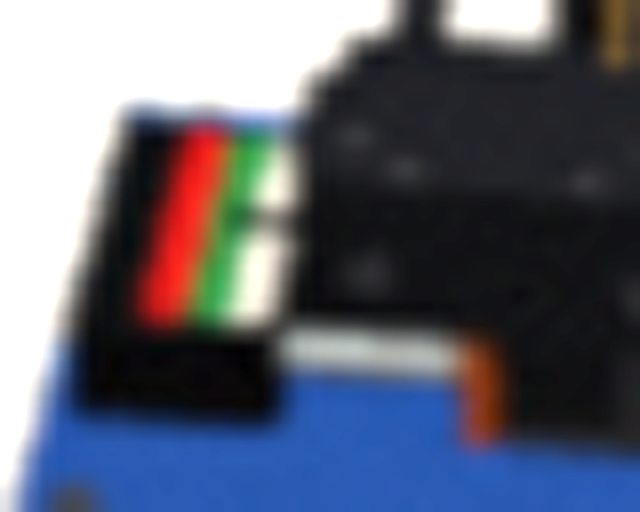

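The pointer tip, at about (240,212), lies inside the green band (213–250). The orange plate has moved about 4 px, roughly 11 mm, the push is about 9 N and the grip holds steady. Handing in.

```bash
python3 -c "
from plant import r
print(r.finish_job())"
```

```text
the job is handed in; nothing more can be done
None
```

I swung the counter lever to its stop and let it spring back, and the heat sink now stands on the jig flush against the backplate, held with a steady push of about 9 N and the pointer in the green (about 11 mm of travel); I handed the job in at about 21 s.

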